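# Open the garnish caddy for service

## Task

Open the wide garnish caddy for service: with the fingertips under the overhanging lip of each of its two lids, push the lid up and over until it passes upright and leans back on its rest rail, staying open by its own weight. Only push with the fingertips or the outside of the fingers: do not take a lid between the fingers and do not fling it. Leave the narrow straw box shut and everything else standing where it is.

Things in the scene. Friction and masses are not known exactly. Their poses are not given: they have to be found in the camera images.
- caddy: Garnish caddy: a fixed steel box 160 mm deep (its x), 312 mm wide (its y), rim at 110 mm, two lids 150 mm wide with a 6 mm gap. Origin: centre of the underside. It stands end-on: its x runs from the lip side to the hinge side (to the robot's left, about world +y, within 0.3 rad), its y to the end nearer the robot. A thin rest rail stands behind the hinges, 52 mm above the lids.
- lip_near (a point): Middle of the front edge of the near lid (the robot-side half of the caddy), at mid-sheet, 182 mm in front of the hinge line; it moves with the lid. The lid is a 4 mm steel sheet with a rolled edge (bottom 5 mm below this point) that overhangs the caddy's front wall by 22 mm; below the overhang is free space down to the counter, 113 mm beneath the shut lip. Frame as hinge_near.
- hinge_near (a point): Middle of the near lid's hinge line, at mid-sheet, 113 mm above the counter. The frame turns with the lid: y along the hinge (parallel to the caddy's y), x from the lip to the hinge, z out of the lid's upper face.
- lid_near (a joint): Angle of the near lid, rad: 0 shut (level), 1.57 upright, 1.92 leaning back on the rest rail (its stop). Weighs about 0.26 kg (1.3 N at the lip lifts it), free-swinging: let go short of upright it falls shut, past upright it falls back onto the rail and stays.
- lip_far (a point): Middle of the front edge of the far lid (the far half of the caddy), at mid-sheet, 182 mm in front of the hinge line; it moves with the lid. The lid is a 4 mm steel sheet with a rolled edge (bottom 5 mm below this point) that overhangs the caddy's front wall by 22 mm; below the overhang is free space down to the counter, 113 mm beneath the shut lip. Frame as hinge_far.
- hinge_far (a point): Middle of the far lid's hinge line, at mid-sheet, 113 mm above the counter. The frame turns with the lid: y along the hinge (parallel to the caddy's y), x from the lip to the hinge, z out of the lid's upper face.
- lid_far (a joint): Angle of the far lid, rad: 0 shut (level), 1.57 upright, 1.92 leaning back on the rest rail (its stop). Weighs about 0.26 kg (1.3 N at the lip lifts it), free-swinging: let go short of upright it falls shut, past upright it falls back onto the rail and stays.
- straw_box: The straw box: the same make with one narrow lid; 160 mm deep, 110 mm wide, rim at 110 mm, fixed on the robot's left or right, well clear of the caddy (its place is swapped with a tray of cup lids). Not to be opened. Origin at the centre of its underside.
- straw_lid (a joint): Angle of the straw box's lid, rad: 0 shut. To stay shut.
- cup_stack: Stack of six nested paper cups, 80 mm across the rim, 145 mm tall, upright behind the caddy's hinge side. A bystander: leave it alone. Origin at the centre of its underside.
- syrup: Clear squeeze bottle, 58 mm across, 170 mm tall, upright beside the caddy's far end. A bystander: leave it alone. Origin at the centre of its underside.
- tongs: Steel serving tongs lying flat on the counter in front of the caddy's lips, 220 mm long, 45 mm wide, 13 mm tall. A bystander: leave it alone. Origin at its middle, on the counter.
- taster: Small paper tasting cup, 54 mm across, 55 mm tall, upright in front of the caddy, about 110 mm out from the lips, between the two lids. A bystander: leave it alone. Origin at the centre of its underside.
- cup: Paper cup, 80 mm across, 90 mm tall, upright behind the caddy's hinge side. A bystander: leave it alone. Origin at the centre of its underside.
- sugar_pot: White ceramic pot, 72 mm across, 70 mm tall, far left on the counter. A bystander: leave it alone. Origin at the centre of its underside.

How it is judged:
By the outcome, as a careful person would: the job done as asked, in the order asked, and still so for the second after the job is handed in, with the robot touching nothing.
It also fails if it takes over 58 s, if anything falls off the work surface, if the arm or the gripper's body presses on something with over 40 N, if the wrist force passes 120 N, or if a joint passes its speed limit or range.

## Robot

A 6-joint arm with a two-finger parallel gripper is mounted at the origin on the work surface. World frame = base frame: x ahead of the robot, y to its left, z up, the work surface at z = 0. Lengths are in m, angles in rad, forces in N, time in s.
With the tool pointing down it reaches from about 0.25 to 0.725 m from the base axis. Payload 4 kg.
Tool frame: the origin (TCP) lies midway between the tips of the shut fingers; the grasp point (between the pads) lies 19 mm behind it (bot.grasp_offset is the distance from the TCP to the grasp point, in m); z points along the fingers, y is the direction in which the jaws open and shut (so a half turn about z gives the same grasp; the last joint's range is limited). The gripper opens to 85 mm and grips with 20 to 120 N. Pads are 22 mm wide; open, the fingers measure 114 mm over their backs; the gripper's body (76 mm by 85 mm) begins 54 mm behind the grasp point. The pads swing forward as they close: fully open they stand 13 mm farther back than shut.
Start: joints at [1.243, 0.241, 0.005, 1.335, 0, 1.571], TCP at [0.161, 0.473, 0.231] pointing down, gripper open.
Joint ranges: [-2.72, 2.72], [-1.05, 1.87], [-1.09, 1.28], [-1.99, 2.15], [-1.42, 1.44], [-3.14, 3.14]. Speed limits (rad/s): [2.79, 2.79, 3.14, 3.14, 3.14, 3.14].

## Interface

Orientations are given as a unit quaternion [x, y, z, w].
In Python, from workcell import sensors, optics, bot gives the robot as it stands.
- The arm moves only by the tool apply_moves, never from a script. Its argument "plan" is one flat list of numbers, 6 for each row, row after row: the shift along the tool's x, y, z in m, then the turn, a rotation vector about the tool's x, y, z in rad. In form: [tx, ty, tz, ax, ay, az, tx, ty, tz, ax, ay, az, ...]. A call has 1 to 12 rows; each row is the pose to reach, as a shift and turn from the pose commanded when the call began, along the tool's axes at that moment; what a row does not reach only later rows make up. A row lasts 1/12 s, in which the tool goes at most 41.7 mm and 7.16 degrees, less where a joint would pass 70% of its speed; a pose out of reach is approached as far as the arm can. A call with a gripper value outside its range is refused whole. "grip" is the finger opening in m, from 0 to 0.0854, set as the call begins (left out, the last holds). The fingers move at their own pace and stop on an object; the grip force is fixed at half the most. Time passes only in rows, so rows that repeat a pose let the fingers close. It gives the time, the measured TCP pose, the force and the opening at its end, in the units of the state.
- sensors.get_obs(): the state, without advancing time (a new reading comes with each control period).
- optics.camera(name): name is "scene" or "top"; returns a dict with "pixels" (400x640x3 uint8, red, green, blue), "fx", "fy", "cx", "cy" (pixels), "pose" (4x4, takes a point from camera to world coordinates). Camera axes: x right, y up, looking along -z (the intrinsics and any distortion apply to the point x, -y, -z); pixel columns grow to the right and rows downward; lengths in m; the calibration is good to about 2 mm. A picture is of the moment at which its call begins. There is no depth.
- bot.job_done(): hands the job in, once; it reports no verdict.
The state is a dict: "clock": time; "joint_pos": joint angles; "joint_vel": joint speeds; "tau": joint torques, N m; "eef_pos": TCP position; "tool_rot": TCP orientation; "ft_force": force on the tool from outside, world axes, zero at the start; "ft_torque": the same for the moment, N m; "grip_width": finger opening in m.
Only numpy, scipy, OpenCV 4.12 (cv2) and the standard library are available. Lean on these libraries where they do the work, as an engineer would, in place of code of your own. Each camera call takes 0.05 s, during which the arm holds its last target.

## Working session

There is one attempt and no reset: what is moved stays moved. The work goes in short steps, Python scripts to look and compute and a tool call to move; the robot and the scene stay as the last step left them, time stands still between calls to the robot, and variables do not carry over. Pictures are saved under pics/ and viewed, and the job is handed in when it is done.

Besides the shell and the picture viewer there is one more tool, called after "Request:" as name(argument=value, ...) on one line, values as JSON. apply_moves: Moves the arm, as the interface text tells. Its arguments: {"type":"object","properties":{"plan":{"type":"array","items":{"type":"number"}},"grip":{"type":"number"}},"required":["plan"]}

```bash
mkdir -p pics; ls
python3 - <<'E'
from workcell import sensors, optics, bot
import cv2
o=sensors.get_obs(); print({k:(v if not hasattr(v,'tolist') else [round(x,4) for x in v.tolist()]) for k,v in o.items()})
for n in("scene","top"):
    c=optics.camera(n); print(n,{k:v for k,v in c.items() if k!="pixels"})
    cv2.imwrite(f"pics/{n}0.png",c["pixels"][:,:,::-1])
print([a for a in dir(bot) if a[0]!='_'])
E
```

```text
pics
{'clock': 0.0, 'joint_pos': [1.243, 0.2415, 0.0037, 1.3352, 0.0, 1.5708], 'joint_vel': [0.0019, 0.0009, -0.0019, 0.001, 0.0002, 0.0009], 'tau': [-0.0013, -37.2317, 25.2409, 0.0169, -0.0001, 0.0], 'eef_pos': [0.1608, 0.4728, 0.2304], 'tool_rot': [0.1632, 0.9866, -0.0011, -0.0002], 'ft_force': [0.2772, -1.0215, 0.1108], 'ft_torque': [-0.0124, 0.0566, 0.0042], 'grip_width': 0.08523376554447505}
scene {'fx': 430.8505414219249, 'fy': 430.8505414219249, 'cx': 315.32795859817213, 'cy': 199.54229221159696, 'pose': array([[ 0.88896226, -0.33925031,  0.30766107,  1.0120297 ],
       [ 0.45795757,  0.66518521, -0.58974867, -0.80582791],
       [-0.00457917,  0.66516003,  0.74668679,  1.15541162],
       [ 0.        ,  0.        ,  0.        ,  1.        ]])}
top {'fx': 368.44175574245287, 'fy': 368.44175574245287, 'cx': 323.4467438934778, 'cy': 198.51138742502755, 'pose': array([[-0.01108221,  0.99769879, -0.06689022,  0.48656558],
       [-0.99988825, -0.01172807, -0.0092706 ,  0.00446237],
       [-0.01003376,  0.06678001,  0.99771727,  1.33744101],
       [ 0.        ,  0.        ,  0.        ,  1.        ]])}
['Unreachable', 'grasp_offset', 'job_done']
```

View pics/scene0.png

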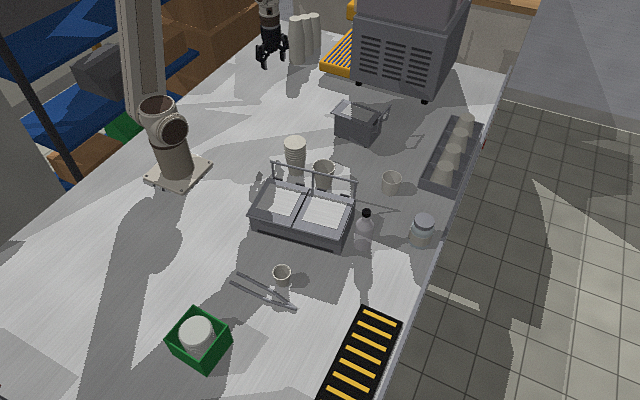

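View pics/top0.png

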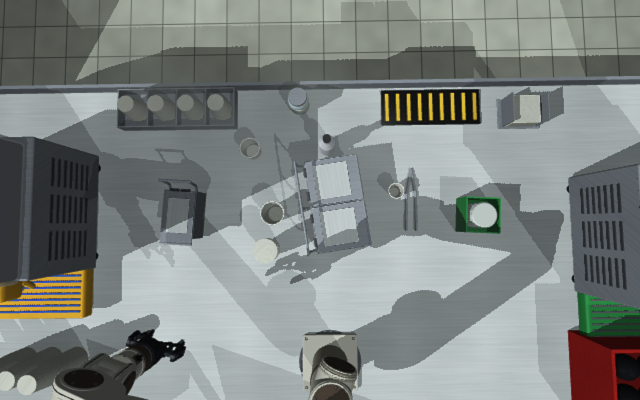

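The scene view shows the caddy at about (300,210), with its lips facing the lower left and the tongs and taster in front. In the top view the caddy is at (335,205) with its lip edge on the right at about x=362, tongs at (411,200), taster at (396,190), syrup at (326,143) and straw box at (182,215). I'll zoom in next.

Run:
```python
import cv2
a=cv2.imread("pics/top0.png")[130:270,280:440]; cv2.imwrite("pics/topz.png",cv2.resize(a,None,fx=4,fy=4,interpolation=cv2.INTER_CUBIC)) 
a=cv2.imread("pics/scene0.png")[150:320,225:385]; cv2.imwrite("pics/scz.png",cv2.resize(a,None,fx=3.5,fy=3.5,interpolation=cv2.INTER_CUBIC))
```

```text
(no output)
```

View pics/topz.png

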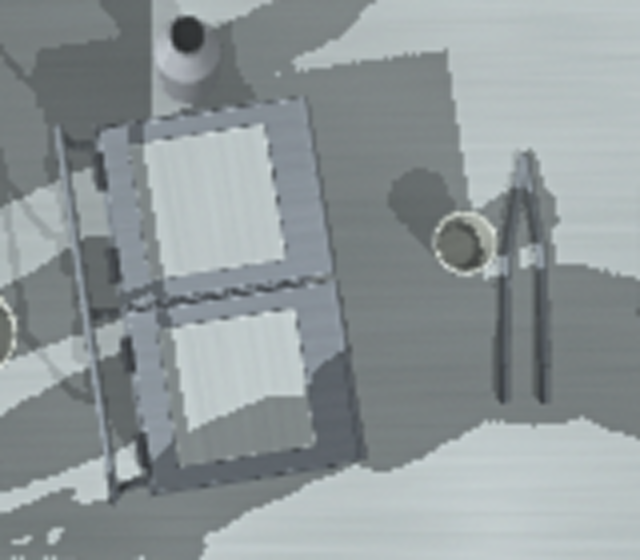

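View pics/scz.png

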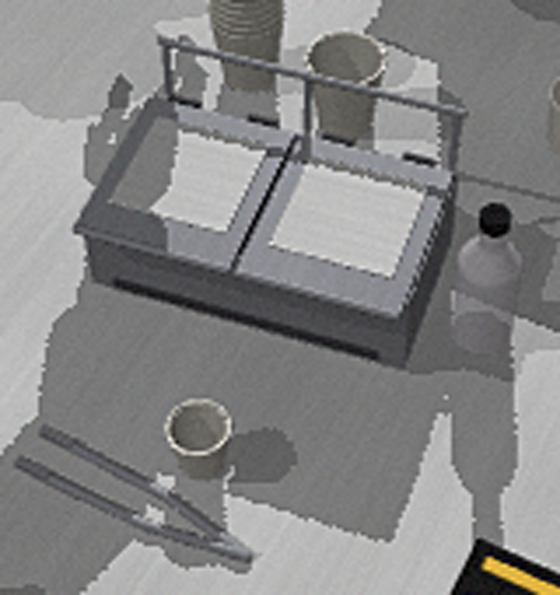

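```bash
cat > h.py <<'E'
import numpy as np
CAM={'scene':(430.85,315.328,199.542,np.array([[ 0.88896226, -0.33925031,  0.30766107,  1.0120297 ],[ 0.45795757,  0.66518521, -0.58974867, -0.80582791],[-0.00457917,  0.66516003,  0.74668679,  1.15541162]])),
'top':(368.44,323.447,198.511,np.array([[-0.01108221,  0.99769879, -0.06689022,  0.48656558],[-0.99988825, -0.01172807, -0.0092706 ,  0.00446237],[-0.01003376,  0.06678001,  0.99771727,  1.33744101]]))}
def ray(n,u,v):
    f,cx,cy,P=CAM[n]; d=P[:,:3]@np.array([(u-cx)/f,-(v-cy)/f,-1]); return P[:,3],d/np.linalg.norm(d)
def plane(n,u,v,z):
    o,d=ray(n,u,v); return o+d*(z-o[2])/d[2]
def tri(t,s):
    o1,d1=ray('top',*t);o2,d2=ray('scene',*s)
    a=np.linalg.lstsq(np.c_[d1,-d2],o2-o1,rcond=None)[0]
    p,q=o1+a[0]*d1,o2+a[1]*d2; return (p+q)/2,np.linalg.norm(p-q)
def proj(n,p):
    f,cx,cy,P=CAM[n]; c=P[:,:3].T@(np.asarray(p)-P[:,3]); return np.array([cx+f*c[0]/-c[2],cy-f*c[1]/-c[2]])
E
python3 - <<'E'
from h import *
np.set_printoptions(precision=4,suppress=True)
T=lambda x,y:(x/4+280-.5,y/4+130-.5)
S=lambda x,y:(x/3.5+225-.5,y/3.5+150-.5)
for n,t,s in [("lipFarEnd",(303,97),(403,312)),("lipGap",(332,280),(234,270)),("lipNearEnd",(363,458),(78,230)),
 ("railNear",(112,498),(162,40)),("railFar",(59,128),(463,113)),("tasterRim",(465,242),(198,428)),("capSyrup",(187,35),(495,212)),("tongtip",(524,155),(246,560))]:
    print(n,*tri(T(*t),S(*s)), plane('top',*T(*t),.113))
for c in [(100,130),(152,492)]: print("hinge",plane('top',*T(*c),.113))
for c in [(503,400),(543,400)]: print("tong",plane('top',*T(*c),.01))
E
```

```text
lipFarEnd [ 0.7188 -0.0916  0.1155] 0.003056128833337343 [ 0.7179 -0.0925  0.113 ]
lipGap [ 0.5653 -0.1136  0.1096] 0.0029980301473612565 [ 0.5638 -0.114   0.113 ]
lipNearEnd [ 0.4172 -0.1367  0.1085] 0.0025443568088729922 [ 0.4164 -0.1369  0.113 ]
railNear [0.3891 0.0676 0.1597] 0.0013822072735178385 [0.3858 0.0705 0.113 ]
railFar [0.686  0.1081 0.1608] 0.0005071731354766751 [0.6943 0.1124 0.113 ]
tasterRim [ 0.599  -0.2371  0.0518] 0.001367043185304607 [ 0.5942 -0.2252  0.113 ]
capSyrup [0.7595 0.0045 0.1686] 0.0012923986730991024 [0.7719 0.0041 0.113 ]
tongtip [ 0.6815 -0.303   0.0006] 0.0037655113055967897 [ 0.6666 -0.2762  0.113 ]
hinge [0.6922 0.078  0.113 ]
hinge [0.3904 0.0374 0.113 ]
tong [ 0.4608 -0.2751  0.01  ]
tong [ 0.4605 -0.3108  0.01  ]
```

```bash
cat >> h.py <<'E'
from scipy.spatial.transform import Rotation as Ro, Slerp
YAW=.142
e=np.array([np.cos(YAW),np.sin(YAW),0]); c=np.array([-np.sin(YAW),np.cos(YAW),0]); zz=np.array([0,0,1.])
MID=np.array([.567,-.1145,.113])
def tool(th):
    z=np.sin(th)*c-np.cos(th)*zz; y=e; x=np.cross(y,z); return Ro.from_matrix(np.c_[x,y,z])
def lip(k): return MID+(.078 if k=='far' else -.078)*e
def rows(targets,base=None,nd=3):
    if base is None:
        from workcell import sensors
        o=sensors.get_obs(); p0,R0=np.array(o['eef_pos']),Ro.from_quat(o['tool_rot']); print('clock',round(o['clock'],2),'pos',np.round(p0,4),'j',np.round(o['joint_pos'],2),'F',np.round(o['ft_force'],1))
    else: p0,R0=base
    for p,R in targets:
        t=R0.inv().apply(np.asarray(p)-p0); r=(R0.inv()*R).as_rotvec()
        print(', '.join(f'{v:.{nd}f}'.replace('-0.000','0') for v in [*t,*r]))
E
python3 - <<'E'
from h import *
print('lips',lip('far'),lip('near'))
from workcell import sensors
o=sensors.get_obs(); R0=Ro.from_quat(o['tool_rot'])
W1=np.array([.56,-.24,.36]); p1=np.array(o['eef_pos'])+[0,0,.12]
S=Slerp([0,1],Ro.concatenate([R0,tool(0)]))
rows([(p1+(W1-p1)*s,S(s)) for s in (0,.2,.5,.8,1)])
E
```

```text
lips [ 0.64421492 -0.10346119  0.113     ] [ 0.48978508 -0.12553881  0.113     ]
clock 0.1 pos [0.1608 0.4728 0.2305] j [ 1.24  0.24  0.    1.34 -0.    1.57] F [-0.4 -0.2  0.4]
0, 0, -0.120, 0.000, 0.000, 0.000
-0.121, -0.109, -0.122, 0, 0.000, 0.220
-0.304, -0.273, -0.124, -0.001, 0.001, 0.550
-0.486, -0.437, -0.127, -0.001, 0.001, 0.881
-0.607, -0.547, -0.128, -0.002, 0.001, 1.101
```

Request:
apply_moves(plan=[0,0,-0.04,0,0,0,0,0,-0.08,0,0,0,0,0,-0.12,0,0,0,-0.02,-0.018,-0.12,0,0,0.04,-0.045,-0.04,-0.12,0,0,0.08,-0.07,-0.063,-0.12,0,0,0.13,-0.095,-0.085,-0.12,0,0,0.17,-0.12,-0.108,-0.12,0,0,0.22,-0.15,-0.135,-0.12,0,0,0.27,-0.18,-0.162,-0.12,0,0,0.32,-0.21,-0.189,-0.12,0,0,0.38,-0.24,-0.216,-0.12,0,0,0.43], grip=0)

```text
clock: 1.1
eef_pos: [0.3188, 0.1898, 0.3511]
tool_rot: [0.371, 0.929, -0.0, -0.0]
ft_force: [1.3, 1.1, 0.2]
grip_width: 0.0002
```

Run:
```python
from h import *
rows([([.56,-.24,.36],tool(0))])
```

```text
clock 1.1 pos [0.3188 0.1898 0.3511] j [ 0.54 -0.04 -0.    1.61 -0.    1.3 ] F [1.3 1.1 0.2]
-0.471, -0.145, -0.009, 0, 0.000, 0.669
```

Request:
apply_moves(plan=[-0.035,-0.011,0,0,0,0.05,-0.07,-0.022,0,0,0,0.1,-0.11,-0.034,0,0,0,0.16,-0.15,-0.046,0,0,0,0.22,-0.19,-0.058,-0.005,0,0,0.28,-0.23,-0.07,-0.005,0,0,0.34,-0.27,-0.082,-0.005,0,0,0.4,-0.31,-0.095,-0.005,0,0,0.46,-0.35,-0.108,-0.01,0,0,0.52,-0.39,-0.12,-0.01,0,0,0.58,-0.43,-0.132,-0.01,0,0,0.63,-0.47,-0.145,-0.01,0,0,0.67])

```text
clock: 2.1
eef_pos: [0.5597, -0.2366, 0.3608]
tool_rot: [0.656, 0.755, 0.0, -0.0]
ft_force: [1.0, -0.4, 0.6]
grip_width: -0.0001
```

Run:
```python
from h import *
th=np.radians(65)
L=lip('far'); P=L-.07*c; P[2]=.2
rows([(P,tool(th))])
```

```text
clock 2.1 pos [ 0.5597 -0.2366  0.3608] j [-0.4   0.48  0.68  1.77  0.    1.03] F [ 1.  -0.4  0.6]
0.050, 0.102, 0.161, 0.001, 1.134, -0.002
```

Request:
apply_moves(plan=[0.005,0.01,0.015,0,0.1,0,0.01,0.02,0.03,0,0.2,0,0.015,0.03,0.045,0,0.3,0,0.02,0.04,0.06,0,0.4,0,0.025,0.05,0.08,0,0.5,0,0.03,0.06,0.1,0,0.6,0,0.035,0.07,0.115,0,0.7,0,0.04,0.08,0.13,0,0.8,0,0.044,0.088,0.14,0,0.9,0,0.047,0.095,0.15,0,1.0,0,0.05,0.1,0.155,0,1.08,0,0.05,0.102,0.16,0,1.134,0])

```text
clock: 3.1
eef_pos: [0.6088, -0.1214, 0.1647]
tool_rot: [0.573, 0.635, 0.356, -0.376]
ft_force: [-0.9, -0.2, -1.3]
grip_width: -0.0001
```

Run:
```python
from h import *
from workcell import optics
import cv2
th=np.radians(65)
L=lip('far'); P=L-.07*c; P[2]=.2
rows([(P,tool(th))])
for n in("scene","top"):
    im=optics.camera(n)["pixels"][:,:,::-1]
    im=im[80:330,180:440] if n=='scene' else im[110:290,260:460]
    cv2.imwrite(f"pics/{n}1.png",cv2.resize(im,None,fx=2.2,fy=2.2))
```

```text
clock 3.1 pos [ 0.6088 -0.1214  0.1647] j [-0.55  1.09  0.82  2.15  0.8   0.54] F [-0.9 -0.2 -1.3]
0.005, 0.041, -0.065, 0.056, 0.046, -0.003
```

View pics/scene1.png

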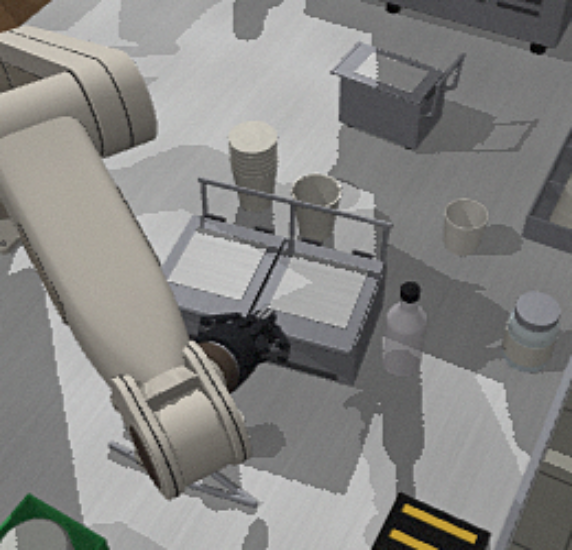

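View pics/top1.png

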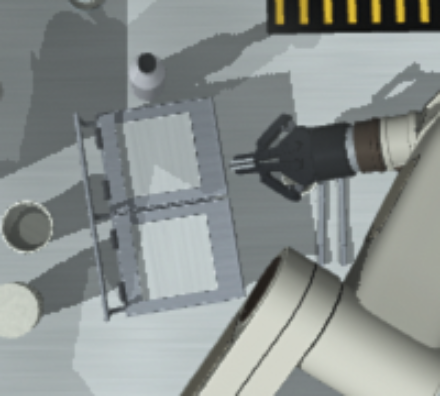

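The scene and top views show the closed fingers beside the far lid's lip, with the tip at about (232,163) in the top crop. Nothing has been disturbed. Joint 4 is at its 2.15 limit, so I'll fit a quick arm model to pick a feasible tool yaw and tilt.

```bash
cat > kin.py <<'E'
import numpy as np
from scipy.optimize import least_squares
from scipy.spatial.transform import Rotation as Ro
LO=np.array([-2.72,-1.05,-1.09,-1.99,-1.42,-3.14]);HI=np.array([2.72,1.87,1.28,2.15,1.44,3.14])
def fk(q,p,s5=1,s6=1):
    A,B,C,Z,D,L=p
    az=np.array([np.cos(q[0]),np.sin(q[0]),0]);zz=np.array([0,0,1.]);tg=np.cross(zz,az)
    f=q[1]-q[2]; g=f+q[3]
    w=(C+A*np.sin(q[1])+B*np.cos(f))*az+(Z+A*np.cos(q[1])-B*np.sin(f))*zz
    d=np.cos(g)*az-np.sin(g)*zz           # wrist dir
    u=np.sin(g)*az+np.cos(g)*zz           # in-plane normal
    w=w+D*d
    d2=np.cos(q[4])*d+s5*np.sin(q[4])*tg
    t2=np.cos(q[4])*tg-s5*np.sin(q[4])*d
    pos=w+L*d2
    # y at q6=pi/2 is u ; rotate about d2
    a=s6*(q[5]-np.pi/2); y=np.cos(a)*u+np.sin(a)*np.cross(d2,u)
    return pos,np.c_[np.cross(y,d2),y,d2]
E
python3 - <<'E'
from kin import *
from workcell import sensors
o=sensors.get_obs()
Q=[([1.243,.2415,.0037,1.3352,0,1.5708],[.1608,.4728,.2305],[.1632,.9866,-.0011,-.0002]),
([.54,-.04,0,1.61,0,1.30],[.3188,.1898,.3511],[.371,.929,0,0]),
([-.40,.48,.68,1.77,0,1.03],[.5597,-.2366,.3608],[.656,.755,0,0]),
(o['joint_pos'],o['eef_pos'],o['tool_rot'])]
print(np.round(o['joint_pos'],4))
for s5 in(1,-1):
  for s6 in(1,-1):
    R=np.max([np.abs(fk(q,[.48,.4,0,.3,.1,.1],s5,s6)[1]-Ro.from_quat(t).as_matrix()).max() for q,_,t in Q])
    f=lambda p:np.concatenate([fk(q,p,s5,s6)[0]-x for q,x,_ in Q])
    r=least_squares(f,[.48,.4,0,.3,.1,.15]); print(s5,s6,R,r.x.round(4),np.abs(r.fun).max())
E
```

```text
[-0.5532  1.0918  0.8179  2.1477  0.7932  0.5413]
1 1 0.0007673071203933851 [ 0.4863  0.3928 -0.0007  0.2452  0.0911  0.3035] 0.0028200292909812408
1 -1 1.413167555103558 [ 0.4863  0.3928 -0.0007  0.2452  0.0911  0.3035] 0.0028200292909812408
-1 1 1.2125652273416594 [ 0.3725  0.1981  0.2247  0.1543  0.4444 -0.2689] 0.06332501851479214
-1 -1 1.77281862419314 [ 0.3725  0.1981  0.2247  0.1543  0.4444 -0.2689] 0.06332501851479214
```

```bash
cat >> kin.py <<'E'
from h import c,e,zz,lip,YAW
PP=[.4863,.3928,-.0007,.2452,.0911,.3035]
def orient(th,dl):
    h=np.cos(dl)*c+np.sin(dl)*e; y=np.cos(dl)*e-np.sin(dl)*c
    z=np.sin(th)*h-np.cos(th)*zz; return np.c_[np.cross(y,z),y,z]
def ik(pos,R,q0,tol=1e-4):
    f=lambda q:np.r_[(fk(q,PP)[0]-pos)*5,(fk(q,PP)[1]-R).ravel()]
    r=least_squares(f,np.clip(q0,LO+.03,HI-.03),bounds=(LO+.015,HI-.015)); return r.x,r.cost
def sweep_tcp(k,ph,off=0,r0=.1785,r1=.150):
    H=lip(k)+.182*c+off*e
    r=r0+(r1-r0)*np.clip((ph+.225)/1.025,0,1)
    return H+r*(-np.cos(ph)*c+np.sin(ph)*zz)
E
python3 - <<'E'
from kin import *
for k,off in(('far',0),('far',-.04),('near',0),('near',.03)):
  for ph in(-.225,.2,.6,1.,1.4,1.84):
    P=sweep_tcp(k,ph,off); out=[]
    for th in(40,50,60,70):
      s=''
      for dl in(0,.15,.3,.45,.6,.75):
        best=min(ik(P,orient(np.radians(th),dl),q)[1] for q in([-.4,1.09,.8,1.9,.8,.6],[-.1,.6,.3,1.6,.8,1]))
        s+='+' if best<1e-5 else '.'
      out.append(s)
    print(k,off,ph,P.round(3),out)
E
```

```text
far 0 -0.225 [ 0.643 -0.096  0.073] ['++++++', '++++++', '++++++', '.+++++']
far 0 0.2 [ 0.642 -0.085  0.146] ['++++++', '++++++', '++++++', '..++++']
far 0 0.6 [ 0.637 -0.05   0.201] ['++++++', '++++++', '++++++', '.+++++']
far 0 1.0 [ 0.63  -0.004  0.239] ['++++++', '++++++', '++++++', '.+++++']
far 0 1.4 [0.622 0.051 0.261] ['++++++', '++++++', '++++++', '.+++++']
far 0 1.84 [0.613 0.116 0.258] ['++++++', '++++++', '++++++', '++++++']
far -0.04 -0.225 [ 0.603 -0.101  0.073] ['++++++', '++++++', '++++++', '.+++++']
far -0.04 0.2 [ 0.602 -0.091  0.146] ['++++++', '++++++', '++++++', '.+++++']
far -0.04 0.6 [ 0.597 -0.056  0.201] ['++++++', '++++++', '++++++', '.+++++']
far -0.04 1.0 [ 0.59  -0.009  0.239] ['++++++', '++++++', '++++++', '.+++++']
far -0.04 1.4 [0.582 0.046 0.261] ['++++++', '++++++', '++++++', '++++++']
far -0.04 1.84 [0.573 0.111 0.258] ['++++++', '++++++', '++++++', '++++++']
near 0 -0.225 [ 0.489 -0.118  0.073] ['++++++', '++++++', '++++++', '++++++']
near 0 0.2 [ 0.487 -0.107  0.146] ['++++++', '++++++', '++++++', '++++++']
near 0 0.6 [ 0.482 -0.072  0.201] ['++++++', '++++++', '++++++', '++++++']
near 0 1.0 [ 0.475 -0.026  0.239] ['++++++', '++++++', '++++++', '++++++']
near 0 1.4 [0.468 0.029 0.261] ['++++++', '++++++', '++++++', '++++++']
near 0 1.84 [0.458 0.094 0.258] ['++++++', '++++++', '++++++', '++++++']
near 0.03 -0.225 [ 0.518 -0.113  0.073] ['++++++', '++++++', '++++++', '++++++']
near 0.03 0.2 [ 0.517 -0.103  0.146] ['++++++', '++++++', '++++++', '++++++']
near 0.03 0.6 [ 0.512 -0.068  0.201] ['++++++', '++++++', '++++++', '++++++']
near 0.03 1.0 [ 0.505 -0.021  0.239] ['++++++', '++++++', '++++++', '++++++']
near 0.03 1.4 [0.497 0.034 0.261] ['++++++', '++++++', '++++++', '++++++']
near 0.03 1.84 [0.488 0.098 0.258] ['++++++', '++++++', '++++++', '++++++']
```

Run:
```python
from kin import *
from h import rows
R=orient(np.radians(62),.2); h=np.cos(.2)*c+np.sin(.2)*e
P=sweep_tcp('far',-.225); A=P-.075*h
rows([(A+[0,0,.09],Ro.from_matrix(R)),(A,Ro.from_matrix(R))])
print(A,ik(A,R,[-.4,1.09,.8,1.9,.8,.6]))
```

```text
clock 3.2 pos [ 0.6074 -0.1209  0.1626] j [-0.55  1.09  0.82  2.15  0.79  0.54] F [ 0.8  0.8 -0.2]
-0.024, 0.027, -0.046, -0.126, -0.009, 0.084
-0.104, 0.025, -0.005, -0.126, -0.009, 0.084
[ 0.63873528 -0.17041633  0.07317551] (array([-0.61255363,  1.21947374,  0.87630842,  2.008167  ,  0.84900773,
        0.64857622]), np.float64(1.0859228227160849e-24))
```

Request:
apply_moves(plan=[-0.006,0.007,-0.012,-0.03,0,0.02,-0.012,0.014,-0.024,-0.06,0,0.04,-0.018,0.02,-0.035,-0.09,0,0.06,-0.024,0.027,-0.046,-0.126,-0.009,0.084,-0.024,0.027,-0.046,-0.126,-0.009,0.084])

```text
clock: 3.62
eef_pos: [0.6424, -0.1748, 0.1715]
tool_rot: [0.624, 0.591, 0.378, -0.343]
ft_force: [0.3, -0.5, 0.6]
grip_width: 0.0005
```

Run:
```python
from kin import *
from h import rows
R=orient(np.radians(62),.2); h=np.cos(.2)*c+np.sin(.2)*e
P=sweep_tcp('far',-.225); A=P-.075*h
rows([(A+[0,0,.09],Ro.from_matrix(R)),(A,Ro.from_matrix(R)),(P,Ro.from_matrix(R))])
```

```text
clock 3.62 pos [ 0.6424 -0.1748  0.1715] j [-0.62  1.13  0.95  2.15  0.85  0.65] F [ 0.3 -0.5  0.6]
-0.005, -0.004, 0.008, 0.015, 0.011, 0.013
-0.084, -0.006, 0.051, 0.015, 0.011, 0.013
-0.048, -0.006, 0.117, 0.015, 0.011, 0.013
```

Request:
apply_moves(plan=[-0.014,-0.001,0.008,0,0,0,-0.028,-0.002,0.017,0,0,0,-0.042,-0.003,0.025,0.01,0.01,0.01,-0.056,-0.004,0.034,0.015,0.011,0.013,-0.07,-0.005,0.042,0.015,0.011,0.013,-0.084,-0.006,0.051,0.015,0.011,0.013,-0.084,-0.006,0.051,0.015,0.011,0.013])

```text
clock: 4.2
eef_pos: [0.6355, -0.1648, 0.0674]
tool_rot: [0.622, 0.587, 0.372, -0.36]
ft_force: [-0.3, 0.8, 0.1]
grip_width: -0.0001
```

Run:
```python
from kin import *
from h import rows
from workcell import optics
import cv2
R=orient(np.radians(62),.2); h=np.cos(.2)*c+np.sin(.2)*e
P=sweep_tcp('far',-.225); A=P-.075*h
rows([(A,Ro.from_matrix(R)),(P,Ro.from_matrix(R))])
for n in("scene","top"):
    im=optics.camera(n)["pixels"][:,:,::-1]
    im=im[130:290,220:400] if n=='scene' else im[120:270,280:460]
    cv2.imwrite(f"pics/{n}2.png",cv2.resize(im,None,fx=3.5,fy=3.5))
```

```text
clock 4.2 pos [ 0.6355 -0.1648  0.0674] j [-0.61  1.22  0.85  2.    0.85  0.65] F [-0.3  0.8  0.1]
0.003, 0.003, -0.008, -0.011, -0.006, -0.006
0.037, 0.004, 0.059, -0.011, -0.006, -0.006
```

View pics/scene2.png

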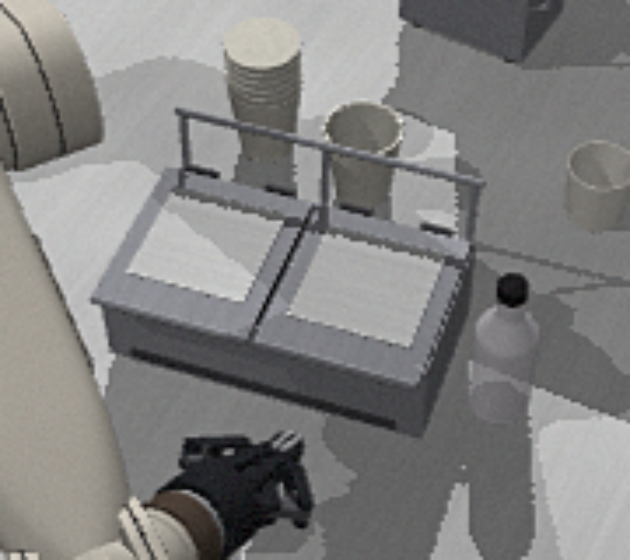

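View pics/top2.png

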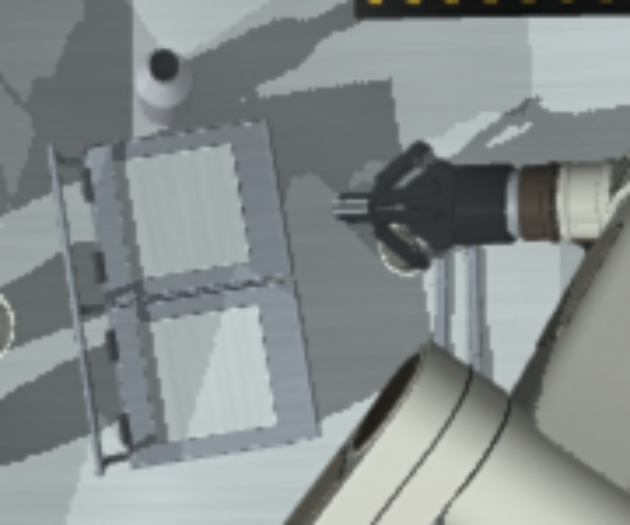

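The scene shot shows the tip at about (290,440) in the crop, clear of and below the lip line. The top shot shows the tip at (335,208), about 50 mm from the far lip. The taster and tongs sit below the gripper and haven't moved. Sliding the tip in under the lip.

Request:
apply_moves(plan=[0.006,0.001,0.01,0,0,0,0.012,0.002,0.02,-0.01,0,0,0.018,0.002,0.03,-0.01,-0.006,-0.006,0.024,0.003,0.04,-0.01,-0.006,-0.006,0.03,0.003,0.05,-0.01,-0.006,-0.006,0.035,0.004,0.057,-0.01,-0.006,-0.006,0.035,0.004,0.057,-0.01,-0.006,-0.006])

```text
clock: 4.88
eef_pos: [0.6449, -0.0976, 0.0774]
tool_rot: [0.622, 0.59, 0.375, -0.351]
ft_force: [0.3, 0.3, 0.2]
grip_width: -0.0
```

Run:
```python
from kin import *
from h import rows
from workcell import optics
import cv2
R=orient(np.radians(62),.2); h=np.cos(.2)*c+np.sin(.2)*e
P=sweep_tcp('far',-.225)
rows([(P,Ro.from_matrix(R))])
for n in("scene","top"):
    im=optics.camera(n)["pixels"][:,:,::-1]
    im=im[130:290,220:400] if n=='scene' else im[120:270,280:460]
    cv2.imwrite(f"pics/{n}3.png",cv2.resize(im,None,fx=3.5,fy=3.5))
print('start->ph list')
rows([(sweep_tcp('far',p),Ro.from_matrix(R)) for p in np.linspace(-.225,.6,13)[1:]])
```

```text
clock 4.88 pos [ 0.6449 -0.0976  0.0774] j [-0.53  1.1   0.63  1.81  0.91  0.75] F [0.3 0.3 0.2]
-0.003, -0.002, 0.004, 0.001, 0.002, 0.006
start->ph list
clock 4.98 pos [ 0.6445 -0.0992  0.0764] j [-0.53  1.1   0.63  1.81  0.91  0.75] F [-0. -1.  0.]
0.010, -0.001, -0.002, 0.002, 0.002, 0.004
0.021, -0.001, -0.007, 0.002, 0.002, 0.004
0.032, -0.002, -0.012, 0.002, 0.002, 0.004
0.043, -0.002, -0.015, 0.002, 0.002, 0.004
0.055, -0.003, -0.018, 0.002, 0.002, 0.004
0.066, -0.003, -0.020, 0.002, 0.002, 0.004
0.078, -0.004, -0.022, 0.002, 0.002, 0.004
0.089, -0.005, -0.022, 0.002, 0.002, 0.004
0.100, -0.006, -0.022, 0.002, 0.002, 0.004
0.111, -0.007, -0.021, 0.002, 0.002, 0.004
0.122, -0.009, -0.019, 0.002, 0.002, 0.004
0.133, -0.010, -0.016, 0.002, 0.002, 0.004
```

View pics/scene3.png

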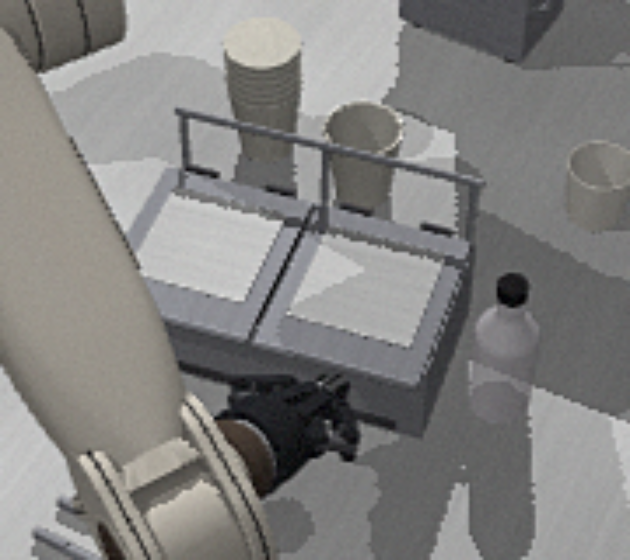

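View pics/top3.png

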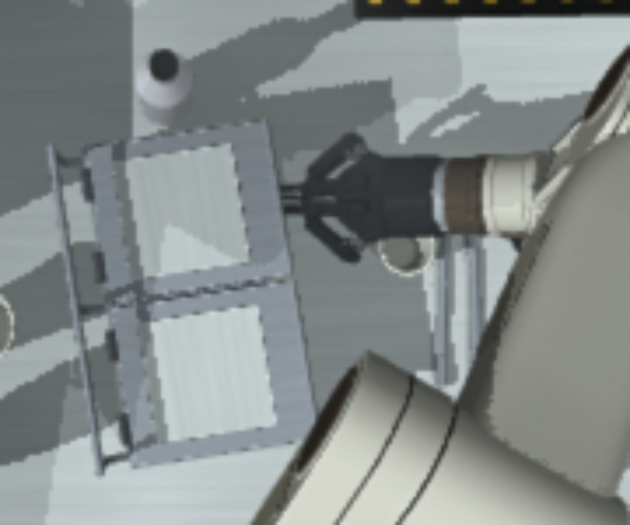

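The top shot shows the fingers disappearing under the far lip at about (283,200). The lid is undisturbed and the force is near zero. I'll slide in 5 mm more, then lift along the arc.

Request:
apply_moves(plan=[-0.001,-0.001,0.003,0,0,0,-0.002,-0.001,0.005,0,0,0,0.004,-0.001,0.002,0,0,0,0.01,-0.001,-0.002,0,0,0,0.016,-0.001,-0.004,0,0,0,0.021,-0.001,-0.007,0,0,0,0.026,-0.002,-0.01,0,0,0,0.032,-0.002,-0.012,0,0,0,0.038,-0.002,-0.014,0,0,0,0.043,-0.002,-0.015,0,0,0,0.049,-0.003,-0.017,0,0,0,0.055,-0.003,-0.018,0,0,0])

```text
clock: 5.98
eef_pos: [0.6413, -0.0889, 0.1327]
tool_rot: [0.623, 0.589, 0.375, -0.352]
ft_force: [-1.6, -1.5, -0.7]
grip_width: -0.0001
```

Run:
```python
from kin import *
from h import rows
from workcell import optics
import cv2
R=orient(np.radians(62),.2)
print('want',sweep_tcp('far',.119))
for n in("scene","top"):
    im=optics.camera(n)["pixels"][:,:,::-1]
    im=im[130:290,220:400] if n=='scene' else im[120:270,280:460]
    cv2.imwrite(f"pics/{n}4.png",cv2.resize(im,None,fx=3.5,fy=3.5))
rows([(sweep_tcp('far',p),Ro.from_matrix(R)) for p in np.linspace(.12,.9,13)[1:]])
```

```text
want [ 0.64219686 -0.0893451   0.13305587]
clock 6.08 pos [ 0.6416 -0.0886  0.1335] j [-0.52  1.02  0.62  1.86  0.91  0.76] F [ 0.3 -1.7 -0.6]
0.010, 0, -0.002, 0.002, 0.001, 0.003
0.021, -0.001, -0.004, 0.002, 0.001, 0.003
0.032, -0.002, -0.004, 0.002, 0.001, 0.003
0.043, -0.003, -0.004, 0.002, 0.001, 0.003
0.053, -0.004, -0.003, 0.002, 0.001, 0.003
0.063, -0.005, -0.002, 0.002, 0.001, 0.003
0.073, -0.006, 0.001, 0.002, 0.001, 0.003
0.083, -0.008, 0.004, 0.002, 0.001, 0.003
0.093, -0.009, 0.007, 0.002, 0.001, 0.003
0.102, -0.011, 0.011, 0.002, 0.001, 0.003
0.111, -0.012, 0.015, 0.002, 0.001, 0.003
0.120, -0.014, 0.018, 0.002, 0.001, 0.003
```

View pics/scene4.png

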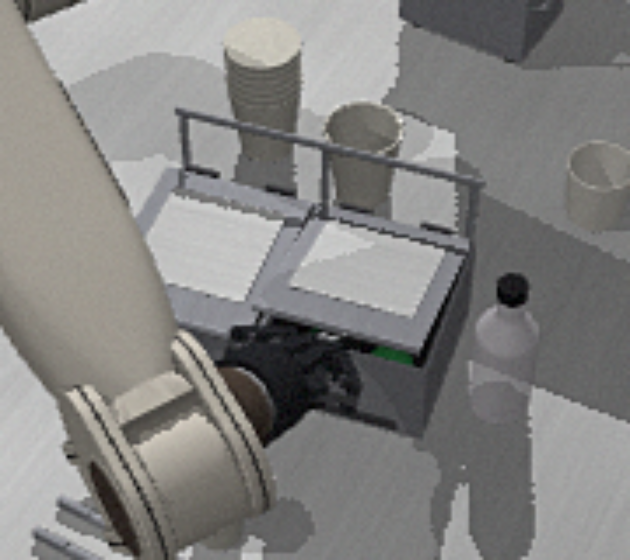

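View pics/top4.png

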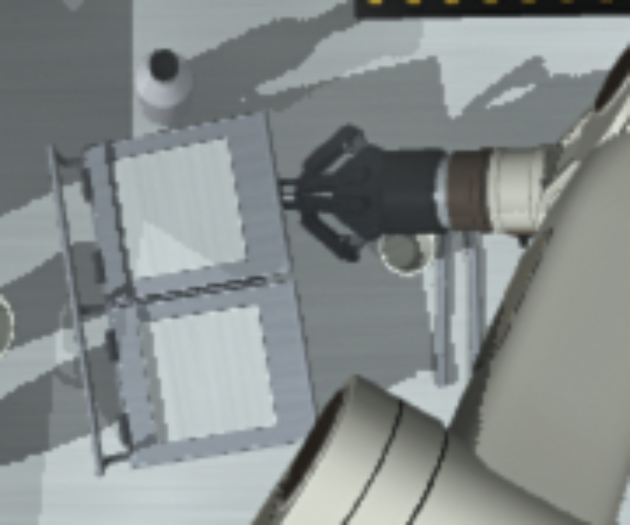

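The far lid is lifting on the fingertips: the green contents show beneath it in the scene crop at (390,352). The force is small, so I'll continue.

Request:
apply_moves(plan=[0.01,0,-0.002,0,0,0,0.021,-0.001,-0.004,0,0,0,0.032,-0.002,-0.004,0,0,0,0.043,-0.003,-0.004,0,0,0,0.053,-0.004,-0.003,0,0,0,0.063,-0.005,-0.002,0,0,0,0.073,-0.006,0.001,0,0,0,0.083,-0.008,0.004,0,0,0,0.093,-0.009,0.007,0,0,0,0.102,-0.011,0.011,0,0,0,0.111,-0.012,0.015,0,0,0,0.12,-0.014,0.018,0,0,0])

```text
clock: 7.08
eef_pos: [0.6312, -0.0147, 0.2299]
tool_rot: [0.623, 0.589, 0.375, -0.353]
ft_force: [0.7, -0.9, -2.5]
grip_width: 0.0
```

Run:
```python
from kin import *
from h import rows
from workcell import optics
import cv2
R=orient(np.radians(62),.2)
print('want',sweep_tcp('far',.9))
for n in("scene",):
    im=optics.camera(n)["pixels"][:,:,::-1]
    im=im[110:290,220:400] if n=='scene' else im[120:270,280:460]
    cv2.imwrite(f"pics/{n}5.png",cv2.resize(im,None,fx=3.3,fy=3.3))
rows([(sweep_tcp('far',p),Ro.from_matrix(R)) for p in np.linspace(.9,1.56,13)[1:]])
```

```text
want [ 0.63165353 -0.01559604  0.23049904]
clock 7.13 pos [ 0.6312 -0.0136  0.2317] j [-0.43  0.82  0.49  1.84  0.97  0.88] F [ 0.5 -0.   0.8]
0.005, -0.001, 0.002, 0.001, 0.001, 0.004
0.013, -0.002, 0.006, 0.001, 0.001, 0.004
0.020, -0.003, 0.010, 0.001, 0.001, 0.004
0.026, -0.005, 0.015, 0.001, 0.001, 0.004
0.033, -0.006, 0.020, 0.001, 0.001, 0.004
0.039, -0.008, 0.025, 0.001, 0.001, 0.004
0.045, -0.009, 0.030, 0.001, 0.001, 0.004
0.050, -0.011, 0.036, 0.001, 0.001, 0.004
0.056, -0.013, 0.043, 0.001, 0.001, 0.004
0.060, -0.014, 0.049, 0.001, 0.001, 0.004
0.065, -0.016, 0.056, 0.001, 0.001, 0.004
0.069, -0.017, 0.063, 0.001, 0.001, 0.004
```

View pics/scene5.png

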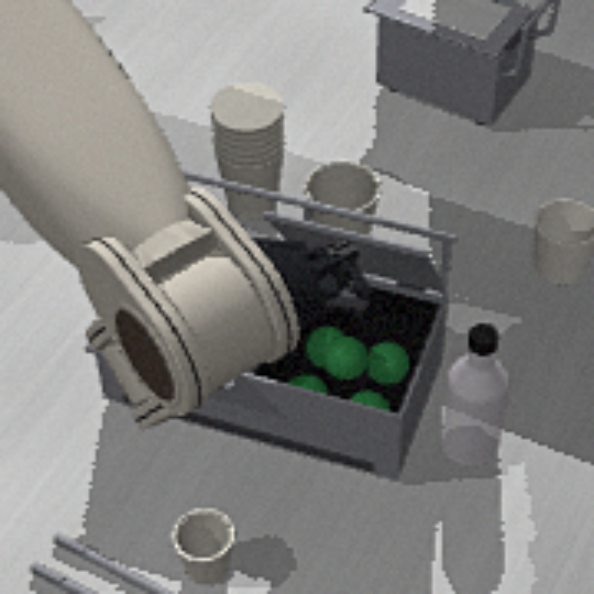

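The lid is well up, its top edge showing at about (350,230) in the crop. The syrup bottle and taster are unmoved. Continuing to upright.

Request:
apply_moves(plan=[0.005,-0.001,0.002,0,0,0,0.013,-0.002,0.006,0,0,0,0.02,-0.003,0.01,0,0,0,0.026,-0.005,0.015,0,0,0,0.033,-0.006,0.02,0,0,0,0.039,-0.008,0.025,0,0,0,0.045,-0.009,0.03,0,0,0,0.05,-0.011,0.036,0,0,0,0.054,-0.012,0.041,0,0,0,0.057,-0.013,0.045,0,0,0,0.06,-0.014,0.049,0,0,0,0.062,-0.015,0.052,0,0,0])

```text
clock: 8.13
eef_pos: [0.6206, 0.0606, 0.2598]
tool_rot: [0.623, 0.589, 0.375, -0.352]
ft_force: [0.2, 0.2, 0.5]
grip_width: -0.0001
```

Run:
```python
from kin import *
from h import rows
from workcell import optics
import cv2
R=orient(np.radians(62),.2)
print('want',sweep_tcp('far',1.48))
for n in("scene",):
    im=optics.camera(n)["pixels"][:,:,::-1]
    im=im[110:290,220:400] if n=='scene' else im[120:270,280:460]
    cv2.imwrite(f"pics/{n}6.png",cv2.resize(im,None,fx=3.3,fy=3.3))
rows([(sweep_tcp('far',p),Ro.from_matrix(R)) for p in np.linspace(1.47,1.84,13)[1:]])
```

```text
want [0.62038251 0.06324312 0.26238213]
clock 8.18 pos [0.6204 0.061  0.2599] j [-0.33  0.69  0.34  1.68  1.02  1.04] F [ 0.5  0.8 -0.7]
0.005, -0.001, 0.003, 0.001, 0.001, 0.002
0.007, -0.002, 0.007, 0.001, 0.001, 0.002
0.009, -0.003, 0.011, 0.001, 0.001, 0.002
0.012, -0.004, 0.015, 0.001, 0.001, 0.002
0.014, -0.004, 0.019, 0.001, 0.001, 0.002
0.015, -0.005, 0.023, 0.001, 0.001, 0.002
0.017, -0.006, 0.028, 0.001, 0.001, 0.002
0.019, -0.007, 0.032, 0.001, 0.001, 0.002
0.020, -0.008, 0.036, 0.001, 0.001, 0.002
0.021, -0.009, 0.041, 0.001, 0.001, 0.002
0.023, -0.010, 0.045, 0.001, 0.001, 0.002
0.024, -0.011, 0.049, 0.001, 0.001, 0.002
```

View pics/scene6.png

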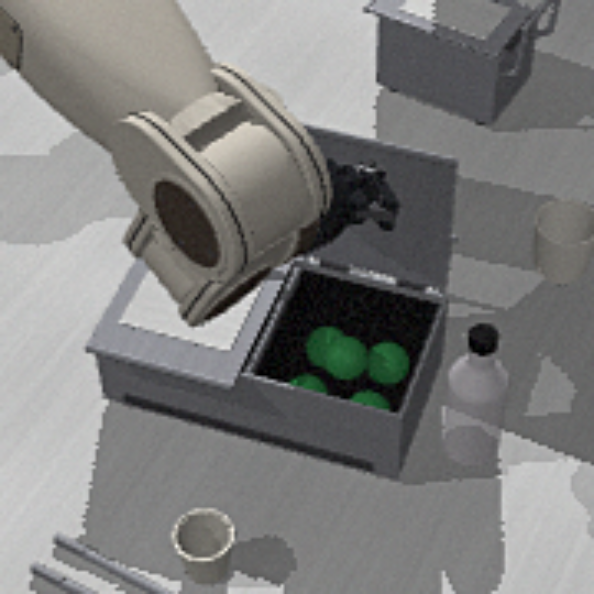

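The far lid is about upright at (400,200) in the crop. The near lid is still shut and nothing else has moved. I'll nudge gently past upright.

Request:
apply_moves(plan=[0.003,-0.001,0.002,0,0,0,0.005,-0.001,0.004,0,0,0,0.007,-0.002,0.007,0,0,0,0.009,-0.003,0.011,0,0,0,0.012,-0.004,0.015,0,0,0,0.014,-0.004,0.019,0,0,0,0.015,-0.005,0.023,0,0,0,0.017,-0.006,0.028,0,0,0,0.019,-0.007,0.032,0,0,0,0.02,-0.008,0.036,0,0,0,0.021,-0.009,0.041,0,0,0,0.022,-0.009,0.043,0,0,0])

```text
clock: 9.18
eef_pos: [0.6142, 0.1094, 0.2586]
tool_rot: [0.623, 0.589, 0.375, -0.353]
ft_force: [-0.1, 0.2, 0.9]
grip_width: -0.0001
```

Run:
```python
from kin import *
from h import rows
from workcell import optics
import cv2
R=orient(np.radians(62),.2);h=np.cos(.2)*c+np.sin(.2)*e
for n in("scene","top"):
    im=optics.camera(n)["pixels"][:,:,::-1]
    im=im[110:290,220:400] if n=='scene' else im[120:270,280:460]
    cv2.imwrite(f"pics/{n}7.png",cv2.resize(im,None,fx=3.3,fy=3.3))
# near: retreat waypoints
P=sweep_tcp('far',1.8); R2=Ro.from_matrix(orient(np.radians(62),.1))
Pn=sweep_tcp('near',-.225); h2=np.cos(.1)*c+np.sin(.1)*e; A=Pn-.07*h2
rows([(P-.12*h+[0,0,.04],Ro.from_matrix(R)),(A+[0,0,.2],R2)])
for X,RR in((A+[0,0,.2],R2),(A,R2),(Pn,R2)): print(X,ik(X,RR.as_matrix(),[-.5,1.,.7,1.9,.8,.7]))
```

```text
clock 9.28 pos [0.6143 0.1092 0.2589] j [-0.26  0.63  0.23  1.53  1.05  1.16] F [-0.9  0.4 -0.4]
-0.020, -0.001, -0.124, 0.001, 0.001, 0.002
-0.130, -0.105, -0.275, 0.089, 0.001, -0.045
[ 0.49159213 -0.18755834  0.27317551] (array([-0.73790872,  0.78949208,  0.51245231,  2.135     ,  0.69956508,
        0.49542284]), np.float64(0.006406984997493278))
[ 0.49159213 -0.18755834  0.07317551] (array([-0.73581444,  1.05398822,  0.4753798 ,  1.9145614 ,  0.68033701,
        0.44479112]), np.float64(1.4286548327464516e-30))
[ 0.488653   -0.11762008  0.07317551] (array([-0.65672074,  0.9618055 ,  0.2729627 ,  1.76199087,  0.7423788 ,
        0.50959384]), np.float64(4.332049552266393e-27))
```

View pics/scene7.png

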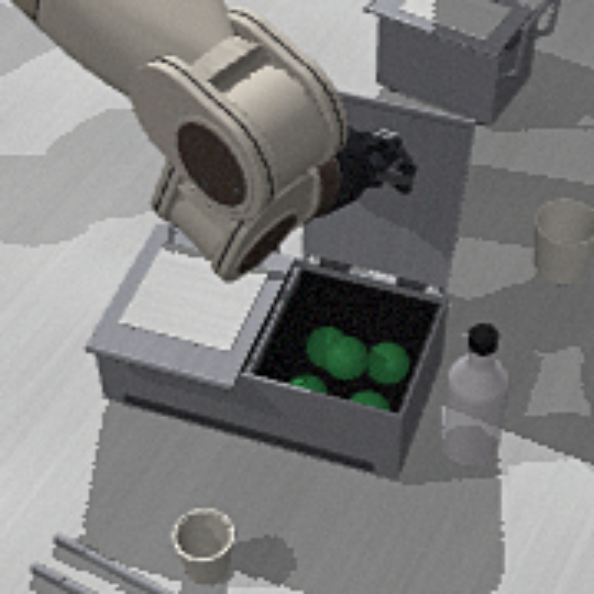

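View pics/top7.png

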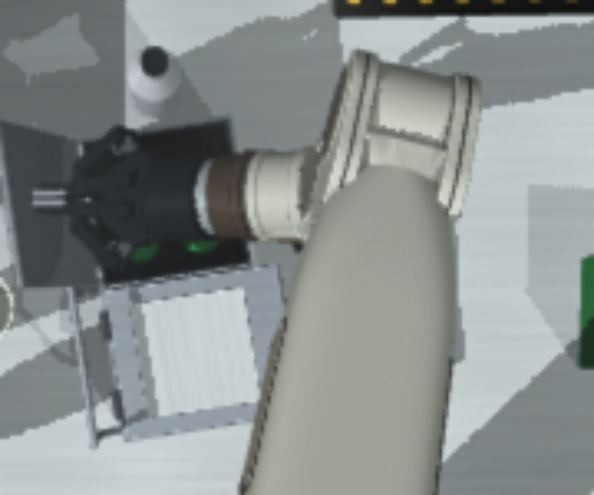

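Both views show the far lid leaned back on its rail, touched by nothing and with its edge behind the fingers. Next is the retreat and repositioning for the near lid.

Run:
```python
from kin import *
from h import rows
R=Ro.from_matrix(orient(np.radians(62),.2));h=np.cos(.2)*c+np.sin(.2)*e
P=sweep_tcp('far',1.8); Pn=sweep_tcp('near',-.225); h2=np.cos(.1)*c+np.sin(.1)*e; A=Pn-.07*h2
T=[(P-.15*h+[0,0,.05],R),(P-.24*h+[0,0,.03],Ro.from_matrix(orient(np.radians(50),.25))),(A+[0,0,.11],Ro.from_matrix(orient(np.radians(48),.25))),(A,Ro.from_matrix(orient(np.radians(62),.1)))]
q=[-.26,.63,.23,1.53,1.05,1.16]
for X,RR in T:
    q,cst=ik(X,RR.as_matrix(),q); print(X.round(3),q.round(2),cst)
rows(T)
```

```text
[ 0.605 -0.039  0.309] [-0.48  0.76  0.57  2.04  0.94  0.81] 2.5260208862944435e-28
[ 0.6   -0.129  0.289] [-0.56  0.75  0.65  1.96  0.76  0.92] 9.121802298190153e-21
[ 0.492 -0.188  0.183] [-0.72  0.7   0.29  1.73  0.65  0.76] 8.746225656445754e-30
[ 0.492 -0.188  0.073] [-0.74  1.05  0.48  1.91  0.68  0.44] 4.4979312423792856e-17
clock 9.28 pos [0.6143 0.1092 0.2589] j [-0.26  0.63  0.23  1.53  1.05  1.16] F [-0.9  0.4 -0.4]
-0.026, -0.001, -0.155, 0.001, 0.001, 0.002
-0.086, -0.001, -0.225, -0.040, -0.209, 0.030
-0.209, -0.106, -0.232, -0.040, -0.244, 0.031
-0.306, -0.106, -0.181, 0.089, 0.001, -0.045
```

Request:
apply_moves(plan=[-0.005,0,-0.03,0,0,0,-0.01,0,-0.06,0,0,0,-0.015,0,-0.09,0,0,0,-0.02,0,-0.12,0,0,0,-0.026,0,-0.155,0,0,0,-0.045,0,-0.18,-0.01,-0.07,0.01,-0.065,0,-0.2,-0.03,-0.14,0.02,-0.086,0,-0.225,-0.04,-0.21,0.03,-0.11,-0.02,-0.226,-0.04,-0.22,0.03,-0.135,-0.04,-0.228,-0.04,-0.23,0.03,-0.16,-0.065,-0.23,-0.04,-0.24,0.03,-0.185,-0.085,-0.231,-0.04,-0.244,0.031])

```text
clock: 10.28
eef_pos: [0.5116, -0.1776, 0.2036]
tool_rot: [0.68, 0.61, 0.303, -0.27]
ft_force: [1.2, -1.0, 0.1]
grip_width: -0.0003
```

Run:
```python
from kin import *
from h import rows
Pn=sweep_tcp('near',-.225); h2=np.cos(.1)*c+np.sin(.1)*e; A=Pn-.07*h2
T=[(A+[0,0,.11],Ro.from_matrix(orient(np.radians(48),.25))),(A,Ro.from_matrix(orient(np.radians(62),.1)))]
rows(T)
```

```text
clock 10.28 pos [ 0.5116 -0.1776  0.2036] j [-0.69  0.69  0.34  1.76  0.67  0.8 ] F [ 1.2 -1.   0.1]
-0.023, -0.019, 0.005, 0.002, 0.002, 0.000
-0.105, -0.019, 0.078, 0.125, 0.246, -0.086
```

Request:
apply_moves(plan=[-0.012,-0.01,0.003,0,0,0,-0.023,-0.019,0.005,0,0,0,-0.035,-0.019,0.016,0.02,0.04,-0.01,-0.047,-0.019,0.027,0.04,0.08,-0.03,-0.06,-0.019,0.038,0.06,0.12,-0.04,-0.072,-0.019,0.049,0.08,0.16,-0.06,-0.085,-0.019,0.06,0.1,0.2,-0.07,-0.097,-0.019,0.071,0.115,0.23,-0.08,-0.105,-0.019,0.078,0.125,0.246,-0.086,-0.105,-0.019,0.078,0.125,0.246,-0.086,-0.105,-0.019,0.078,0.125,0.246,-0.086])

```text
clock: 11.2
eef_pos: [0.4928, -0.1869, 0.0729]
tool_rot: [0.593, 0.618, 0.357, -0.373]
ft_force: [0.7, 0.0, -0.3]
grip_width: -0.0002
```

Run:
```python
from kin import *
from h import rows
from workcell import optics
import cv2
Pn=sweep_tcp('near',-.225); h2=np.cos(.1)*c+np.sin(.1)*e; A=Pn-.07*h2
R=Ro.from_matrix(orient(np.radians(62),.1))
for n in("scene","top"):
    im=optics.camera(n)["pixels"][:,:,::-1]
    im=im[110:300,210:400] if n=='scene' else im[120:290,270:460]
    cv2.imwrite(f"pics/{n}8.png",cv2.resize(im,None,fx=3.1,fy=3.1))
rows([(A,R),(Pn,R)])
```

```text
clock 11.3 pos [ 0.4932 -0.1873  0.0748] j [-0.73  1.05  0.47  1.91  0.68  0.45] F [ 0.1 -0.9 -0.5]
-0.002, -0.002, 0.001, 0.000, 0, 0.001
0.031, -0.002, 0.062, 0.000, 0, 0.001
```

View pics/scene8.png

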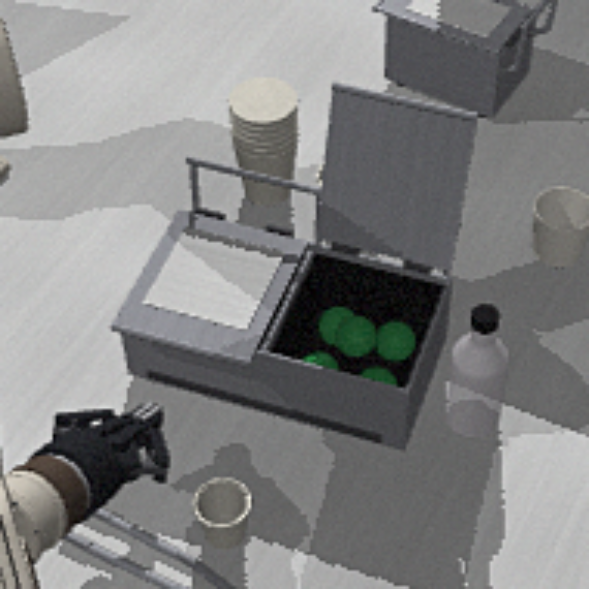

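View pics/top8.png

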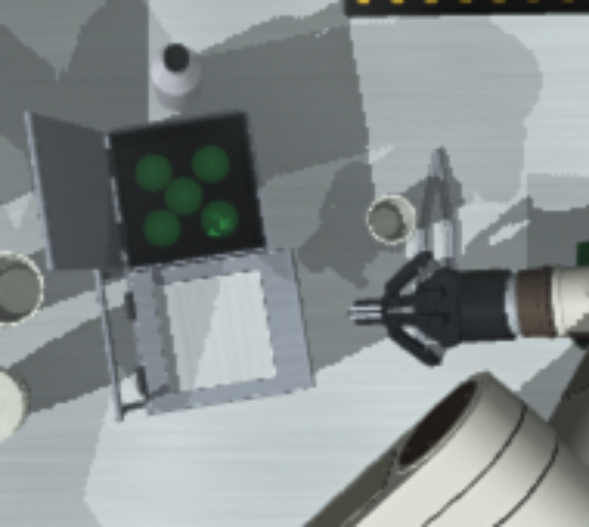

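The far lid is open and resting on its rail. The fingers are level with the middle of the near lip, with the tip at (352,312) in the top crop. Taster and tongs are clear. Sliding in under the near lip.

Request:
apply_moves(plan=[0.004,-0.001,0.008,0,0,0,0.009,-0.001,0.018,0,0,0,0.014,-0.002,0.028,0,0,0,0.019,-0.002,0.038,0,0,0,0.024,-0.002,0.047,0,0,0,0.028,-0.002,0.055,0,0,0,0.031,-0.002,0.06,0,0,0,0.031,-0.002,0.062,0,0,0,0.031,-0.002,0.062,0,0,0])

```text
clock: 12.05
eef_pos: [0.4878, -0.1176, 0.0728]
tool_rot: [0.593, 0.619, 0.356, -0.372]
ft_force: [0.3, -0.2, 0.7]
grip_width: -0.0001
```

Run:
```python
from kin import *
from h import rows
from workcell import optics
import cv2
R=Ro.from_matrix(orient(np.radians(62),.1))
im=optics.camera("top")["pixels"][:,:,::-1][120:290,270:460]
cv2.imwrite(f"pics/top9.png",cv2.resize(im,None,fx=3.1,fy=3.1))
Pn=sweep_tcp('near',-.225); rows([(Pn,R)])
rows([(sweep_tcp('near',p),R) for p in np.linspace(-.225,.15,13)[1:]])
```

```text
clock 12.1 pos [ 0.4879 -0.118   0.0726] j [-0.66  0.96  0.26  1.76  0.74  0.51] F [-0.2  0.7 -0.3]
0.001, 0.001, 0.000, -0.001, -0.001, 0.000
clock 12.1 pos [ 0.4879 -0.118   0.0726] j [-0.66  0.96  0.26  1.76  0.74  0.51] F [-0.2  0.7 -0.3]
0.006, 0.001, -0.003, -0.001, -0.001, 0.000
0.010, 0.001, -0.006, -0.001, -0.001, 0.000
0.015, 0.001, -0.008, -0.001, -0.001, 0.000
0.020, 0.001, -0.011, -0.001, -0.001, 0.000
0.025, 0.001, -0.013, -0.001, -0.001, 0.000
0.031, 0.001, -0.015, -0.001, -0.001, 0.000
0.036, 0.001, -0.017, -0.001, -0.001, 0.000
0.041, 0.001, -0.018, -0.001, -0.001, 0.000
0.046, 0.000, -0.020, -0.001, -0.001, 0.000
0.051, 0.000, -0.021, -0.001, -0.001, 0.000
0.056, 0.000, -0.023, -0.001, -0.001, 0.000
0.062, 0.000, -0.024, -0.001, -0.001, 0.000
```

View pics/top9.png

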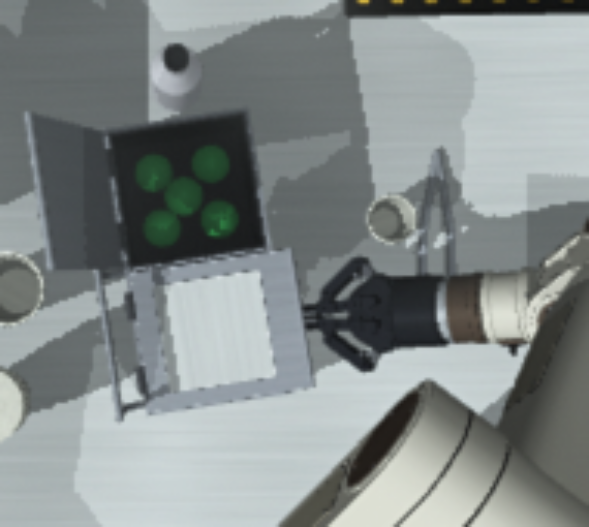

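The fingertips are under the middle of the near lip (edge at about (305,318)), with no contact force. Lifting.

Request:
apply_moves(plan=[0.006,0.001,-0.003,0,0,0,0.01,0.001,-0.006,0,0,0,0.015,0.001,-0.008,0,0,0,0.02,0.001,-0.011,0,0,0,0.025,0.001,-0.013,0,0,0,0.031,0.001,-0.015,0,0,0,0.036,0.001,-0.017,0,0,0,0.041,0.001,-0.018,0,0,0,0.046,0,-0.02,0,0,0,0.051,0,-0.021,0,0,0,0.056,0,-0.023,0,0,0,0.062,0,-0.024,0,0,0])

```text
clock: 13.1
eef_pos: [0.4872, -0.1098, 0.1386]
tool_rot: [0.593, 0.618, 0.356, -0.373]
ft_force: [0.0, -1.7, -1.1]
grip_width: 0.0001
```

Run:
```python
from kin import *
from h import rows
from workcell import optics
import cv2
R=Ro.from_matrix(orient(np.radians(62),.1))
im=optics.camera("scene")["pixels"][:,:,::-1][110:300,210:400]
cv2.imwrite(f"pics/scene10.png",cv2.resize(im,None,fx=3.1,fy=3.1))
rows([(sweep_tcp('near',p),R) for p in np.linspace(.15,.9,13)[1:]])
q=[-.66,.96,.26,1.76,.74,.51]
for p in (.3,.6,.9,1.2,1.5,1.8): q,cs=ik(sweep_tcp('near',p),R.as_matrix(),q); print(q.round(2),cs<1e-8)
```

```text
clock 13.15 pos [ 0.4875 -0.1096  0.1398] j [-0.65  0.87  0.27  1.85  0.75  0.52] F [ 0.  -0.6 -0.1]
0.009, 0, -0.001, -0.001, -0.001, 0
0.019, -0.001, -0.002, -0.001, -0.001, 0
0.030, -0.001, -0.002, -0.001, -0.001, 0
0.040, -0.002, -0.001, -0.001, -0.001, 0
0.050, -0.002, 0, -0.001, -0.001, 0
0.060, -0.003, 0.001, -0.001, -0.001, 0
0.070, -0.004, 0.004, -0.001, -0.001, 0
0.079, -0.004, 0.007, -0.001, -0.001, 0
0.088, -0.005, 0.010, -0.001, -0.001, 0
0.097, -0.006, 0.014, -0.001, -0.001, 0
0.105, -0.007, 0.018, -0.001, -0.001, 0
0.114, -0.007, 0.021, -0.001, -0.001, 0
[-0.64  0.83  0.26  1.87  0.76  0.53] True
[-0.6   0.74  0.21  1.89  0.78  0.56] True
[-0.56  0.67  0.16  1.88  0.82  0.6 ] True
[-0.5   0.59  0.09  1.85  0.85  0.66] True
[-0.44  0.53  0.02  1.78  0.9   0.73] True
[-0.36  0.47 -0.07  1.67  0.95  0.83] True
```

View pics/scene10.png

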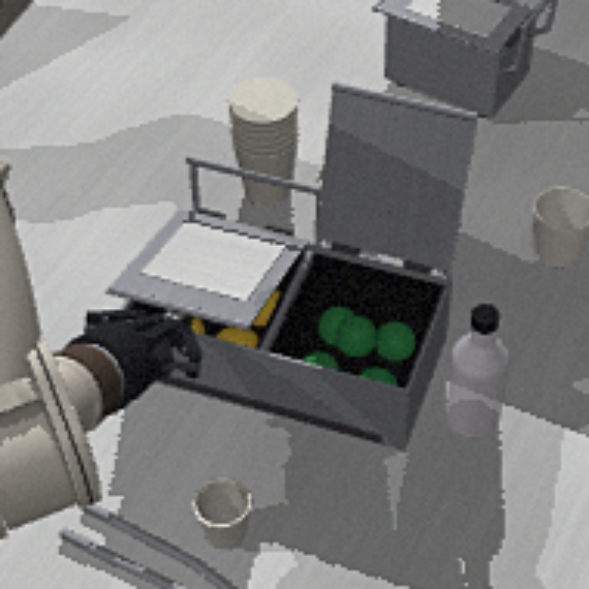

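The near lid is lifting, with the orange contents visible at about (240,335). Continuing along the arc.

Request:
apply_moves(plan=[0.009,0,-0.001,0,0,0,0.019,-0.001,-0.002,0,0,0,0.03,-0.001,-0.002,0,0,0,0.04,-0.002,-0.001,0,0,0,0.05,-0.002,0,0,0,0,0.06,-0.003,0.001,0,0,0,0.07,-0.004,0.004,0,0,0,0.079,-0.004,0.007,0,0,0,0.088,-0.005,0.01,0,0,0,0.097,-0.006,0.014,0,0,0,0.105,-0.007,0.018,0,0,0,0.114,-0.007,0.021,0,0,0])

```text
clock: 14.15
eef_pos: [0.477, -0.0375, 0.2294]
tool_rot: [0.593, 0.618, 0.356, -0.373]
ft_force: [-0.2, -1.2, -0.8]
grip_width: -0.0
```

Run:
```python
from kin import *
from h import rows
from workcell import optics
import cv2
R=Ro.from_matrix(orient(np.radians(62),.1))
im=optics.camera("scene")["pixels"][:,:,::-1][110:300,210:400]
cv2.imwrite(f"pics/scene11.png",cv2.resize(im,None,fx=3.1,fy=3.1))
rows([(sweep_tcp('near',p),R) for p in np.linspace(.9,1.5,13)[1:]])
```

```text
clock 14.2 pos [ 0.4772 -0.0366  0.2309] j [-0.56  0.67  0.15  1.87  0.82  0.6 ] F [-0.8 -0.4  0.4]
0.006, -0.001, 0.002, -0.002, -0.002, 0.000
0.013, -0.001, 0.006, -0.002, -0.002, 0.000
0.019, -0.002, 0.010, -0.002, -0.002, 0.000
0.025, -0.003, 0.014, -0.002, -0.002, 0.000
0.031, -0.003, 0.018, -0.002, -0.002, 0.000
0.037, -0.004, 0.023, -0.002, -0.002, 0.000
0.042, -0.005, 0.028, -0.002, -0.002, 0.000
0.048, -0.005, 0.033, -0.002, -0.002, 0.000
0.053, -0.006, 0.039, -0.002, -0.002, 0.000
0.057, -0.007, 0.045, -0.002, -0.002, 0.000
0.062, -0.007, 0.051, -0.002, -0.002, 0.000
0.066, -0.008, 0.057, -0.002, -0.002, 0.000
```

View pics/scene11.png

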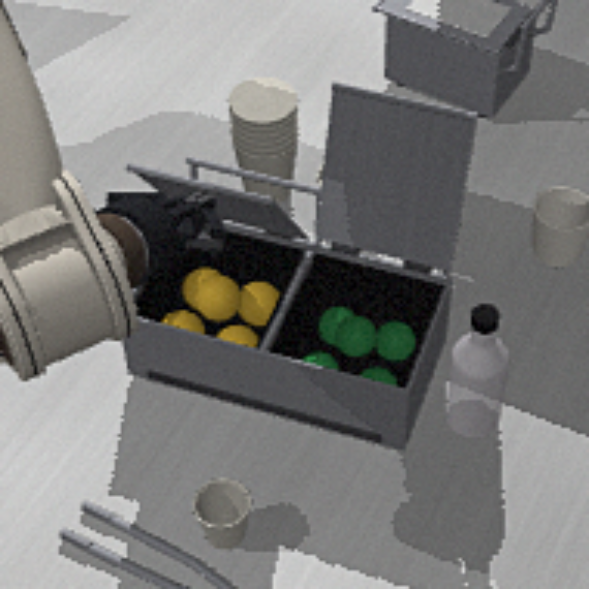

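The near lid is at roughly 55°, its lip running from (130,167) to (300,235). Continuing to upright, slowing towards the end.

Request:
apply_moves(plan=[0.006,-0.001,0.002,0,0,0,0.013,-0.001,0.006,0,0,0,0.019,-0.002,0.01,0,0,0,0.025,-0.003,0.014,0,0,0,0.031,-0.003,0.018,0,0,0,0.037,-0.004,0.023,0,0,0,0.042,-0.005,0.028,0,0,0,0.047,-0.005,0.032,0,0,0,0.051,-0.006,0.036,0,0,0,0.054,-0.006,0.04,0,0,0,0.057,-0.007,0.044,0,0,0,0.06,-0.007,0.048,0,0,0])

```text
clock: 15.2
eef_pos: [0.4673, 0.0321, 0.2597]
tool_rot: [0.593, 0.618, 0.357, -0.373]
ft_force: [-0.6, 0.4, 0.1]
grip_width: 0.0002
```

Run:
```python
from kin import *
from h import rows
R=Ro.from_matrix(orient(np.radians(62),.1))
rows([(sweep_tcp('near',p),R) for p in np.linspace(1.47,1.80,12)[1:]])
```

```text
clock 15.2 pos [0.4673 0.0321 0.2597] j [-0.46  0.55  0.04  1.79  0.89  0.71] F [-0.6  0.4  0.1]
0.008, -0.001, 0.009, -0.001, -0.002, -0.001
0.011, -0.002, 0.013, -0.001, -0.002, -0.001
0.013, -0.002, 0.017, -0.001, -0.002, -0.001
0.015, -0.003, 0.021, -0.001, -0.002, -0.001
0.017, -0.003, 0.025, -0.001, -0.002, -0.001
0.019, -0.004, 0.029, -0.001, -0.002, -0.001
0.020, -0.004, 0.033, -0.001, -0.002, -0.001
0.022, -0.004, 0.037, -0.001, -0.002, -0.001
0.023, -0.005, 0.042, -0.001, -0.002, -0.001
0.025, -0.005, 0.046, -0.001, -0.002, -0.001
0.026, -0.006, 0.050, -0.001, -0.002, -0.001
```

Request:
apply_moves(plan=[0.004,-0.001,0.004,0,0,0,0.008,-0.001,0.009,0,0,0,0.011,-0.002,0.013,0,0,0,0.013,-0.002,0.017,0,0,0,0.015,-0.003,0.021,0,0,0,0.017,-0.003,0.025,0,0,0,0.019,-0.004,0.029,0,0,0,0.02,-0.004,0.033,0,0,0,0.022,-0.004,0.037,0,0,0,0.023,-0.005,0.042,0,0,0,0.025,-0.005,0.046,0,0,0,0.026,-0.006,0.05,0,0,0])

```text
clock: 16.2
eef_pos: [0.4591, 0.0882, 0.2593]
tool_rot: [0.593, 0.618, 0.357, -0.373]
ft_force: [-0.2, 0.1, 0.1]
grip_width: -0.0001
```

Run:
```python
from kin import *
from h import rows
from workcell import optics
import cv2
R=Ro.from_matrix(orient(np.radians(62),.1));h=np.cos(.1)*c+np.sin(.1)*e
im=optics.camera("scene")["pixels"][:,:,::-1][110:300,210:400]
cv2.imwrite(f"pics/scene12.png",cv2.resize(im,None,fx=3.1,fy=3.1))
P=sweep_tcp('near',1.8)
T=[(P-.1*h+[0,0,.03],R),(P-.25*h+[0,0,.03],Ro.from_matrix(orient(np.radians(48),.2)))]
q=[-.36,.47,-.07,1.67,.95,.83]
for X,RR in T: q,cs=ik(X,RR.as_matrix(),q); print(X,q.round(2),cs)
rows(T)
```

```text
[ 0.46340345 -0.01154518  0.28907714] [-0.53  0.56  0.14  1.94  0.84  0.63] 2.266344080588756e-30
[ 0.4697016  -0.1614129   0.28907714] [-0.7   0.58  0.36  1.94  0.64  0.73] 5.337541975175206e-25
clock 16.25 pos [0.4587 0.0887 0.2591] j [-0.36  0.48 -0.07  1.67  0.95  0.83] F [-0.9  0.5  0.6]
-0.020, 0.000, -0.103, -0.002, -0.002, -0.001
-0.091, 0.000, -0.235, -0.084, -0.246, 0.057
```

View pics/scene12.png

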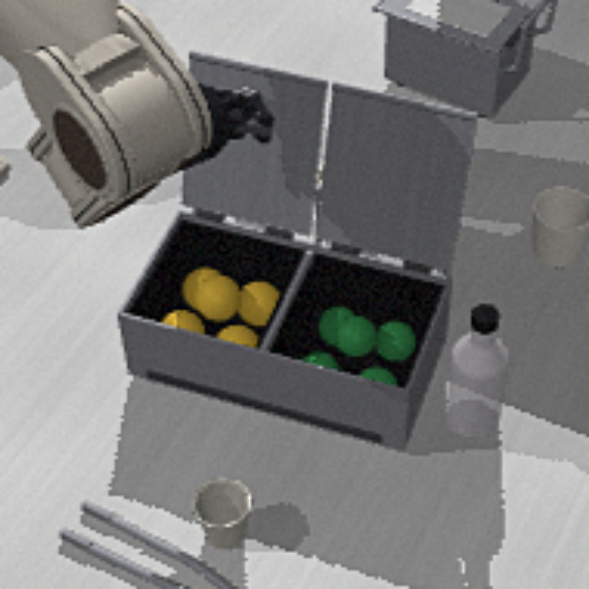

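Both lids are open and lie in the same plane. Backing off.

Request:
apply_moves(plan=[-0.004,0,-0.02,0,0,0,-0.008,0,-0.04,0,0,0,-0.012,0,-0.06,0,0,0,-0.016,0,-0.08,0,0,0,-0.02,0,-0.103,0,0,0,-0.038,0,-0.136,-0.02,-0.06,0.01,-0.056,0,-0.169,-0.04,-0.12,0.03,-0.074,0,-0.202,-0.06,-0.18,0.04,-0.091,0,-0.235,-0.08,-0.24,0.05,-0.091,0,-0.235,-0.08,-0.24,0.05,-0.091,0,-0.235,-0.08,-0.24,0.05,-0.091,0,-0.235,-0.08,-0.24,0.05])

```text
clock: 17.25
eef_pos: [0.4696, -0.162, 0.2886]
tool_rot: [0.661, 0.628, 0.298, -0.281]
ft_force: [-0.2, 1.2, 0.6]
grip_width: -0.0001
```

Run:
```python
from workcell import optics,sensors
import cv2,numpy as np
for n in("scene","top"):
    im=optics.camera(n)["pixels"][:,:,::-1]
    cv2.imwrite(f"pics/{n}13.png",im)
print(np.round(sensors.get_obs()['joint_vel'],3))
```

```text
[ 0.01   0.001 -0.001  0.    -0.002  0.001]
```

View pics/scene13.png

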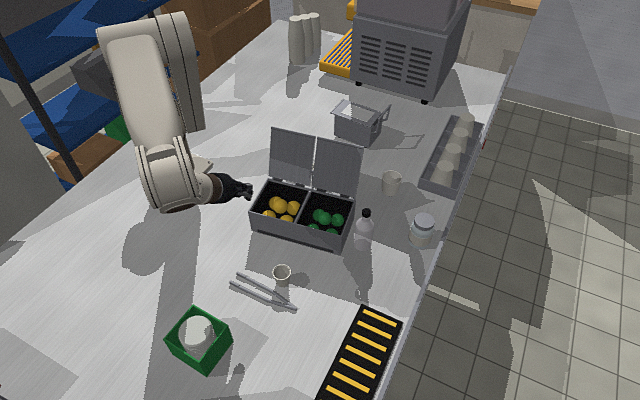

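View pics/top13.png

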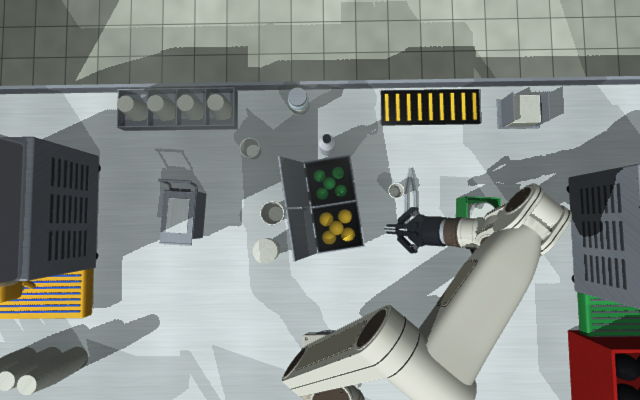

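Both lids stand open: the scene view shows them at about (290,160) and (338,165), and the top view shows both leaning back over their rail at (290,210). The straw box is still shut at (182,215). The taster (396,190), tongs (411,190), syrup (326,143), cup (271,213) and stack (265,252) are at their starting pixels. The arm is clear.

```bash
python3 -c "
from workcell import bot
print(bot.job_done())"
```

```text
the job is handed in; nothing more can be done
None
```

I opened both caddy lids, the far one first and then the near one, and handed the job in. With the gripper shut, I slid the fingertips under the middle of each lip and pushed the lid slowly up and over. I then backed the arm off at about 17 s on the clock.

**Last pictures:** both lids lean back past upright, in the same plane, with nothing touching them. The straw box is shut. The taster, tongs, syrup bottle, cup and cup stack sit where they started. I judged this by eye in the two views and did not measure the lid angles.

**Forces and arm:** the wrist force was only a few newtons, no more than about 3 N, at the end of each move. It was not logged between those readings. The arm was practically still at the end.

**Disagreements:**
- **First tilt:** the first tilted approach pose ran into joint 4's limit and stopped short, well clear of everything. I chose a slightly yawed tool direction instead.
- **First far-lid approach:** after that, my position estimates were off by up to about 8 mm until I corrected them. Nothing was touched.
- **Lip height:** my two-view heights for the lip came out at 108–116 mm, against the 113 mm stated.

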